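# Shut the finger oximeter in the UV steriliser

### The arm

A 6-joint arm with a two-finger parallel gripper is mounted at the origin on a cart in front of the work surface, level with it; the furniture and walls round the work are solid. World frame = base frame: x ahead of the robot, y to its left, z up, the work surface at z = 0. Lengths are in mm, angles in rad, forces in N, time in s.
With the tool pointing down it reaches from about 300 to 775 mm from the base axis. Payload 14.6 kg.
Tool frame: the origin (TCP) lies at the very end of the fingers, on their centre line; the grasp point (between the pads) lies 19 mm behind it; z points along the fingers, y is the line along which they close (so a half turn about z gives the same grasp; the last joint's range is limited). The gripper opens to 94 mm and grips with 3 to 60 N. Pads are 16 mm wide; open, the fingers measure 119 mm over their backs; the gripper's body (75 mm by 177 mm) begins 78 mm behind the grasp point.
Start: joints at [-1.26, 0.3, 1.521, -0, 1.321, -0.067], TCP at [202.874, -511.206, 205.446] pointing down, gripper open.
Joint ranges: [-3.03, 3.03], [-0.79, 2.21], [0.23, 2.52], [-1.04, 4.18], [0, 3.07], [-2.55, 2.55]. Speed limits (rad/s): [2.22, 2.22, 2.57, 3.14, 3.14, 3.14].

### API

Orientations are given as [roll, pitch, yaw] about the fixed x, y, z axes, in that order (R = Rz(yaw) Ry(pitch) Rx(roll)).
In Python, from cell import manip gives the robot as it stands.
- The arm moves only by the tool servo_tool, never from a script. Its argument "motion" is a list that holds one entry, the list of rows, each a list of 7 numbers: the shift along the world's x, y, z as a fraction of full scale, then the turn, a rotation vector about the world's x, y, z as a fraction of full scale, then the closure, from 0 (fully open) to 1 (shut). In form: [[[x, y, z, rx, ry, rz, gripper], ...]]. A call has 1 to 10 rows; each row is the pose to reach, as a shift and turn from the pose commanded when the call began, turning the shorter way round; what a row does not reach only later rows make up. Full scale, the value 1, is 0.5 m for a shift and pi rad for a turn. A row lasts 1/10 s, in which the tool goes at most 50 mm and 8.59 degrees, less where a joint would pass 70% of its speed; a pose out of reach is approached as far as the arm can. A call with a number of a shift or a turn outside -1 to 1 is refused whole. A call with a gripper value outside its range is refused whole. The fingers move at their own pace and stop on an object; "newtons" is the grip in N (left out, the last holds). Time passes only in rows, so rows that repeat a pose let the fingers close. It gives the time, the measured TCP pose, the force, the opening and the grip force at its end, in the units of the state.
- manip.read_state(): the state, without advancing time (a new reading comes with each control period).
- manip.camera(name): name is "scene" or "top"; returns a dict with "frame" (384x512x3 uint8, red, green, blue), "range_z" (384x512 float32, mm along the optical axis (not along the pixel's ray), 0 where there is no reading), "vfov" (degrees; the focal length in pixels is half the picture's height over the tangent of half this angle, whatever the lens; pixels are square), "cx", "cy" (the principal point, pixels), "cam_to_world" (4x4, takes a point from camera to world coordinates). Camera axes: x right, y down, z forward; pixel columns grow to the right and rows downward; lengths in mm; the calibration is good to about 2 mm. A picture is of the moment at which its call begins.
- manip.sign_off(): hands the job in; it is judged then, once.
The state is a dict: "clock": time; "joints": joint angles; "qd": joint speeds; "effort": joint torques, N m; "eef_pos": TCP position; "eef_rot": TCP orientation; "wrist_force": force on the tool from outside, world axes, zero at the start; "moment": the same for the moment, N m; "finger_gap": finger opening in mm; "finger_force": force on a finger pad.
Only numpy, scipy, OpenCV 4.12 (cv2) and the standard library are available. Lean on these libraries where they do the work, as an engineer would, in place of code of your own. Each camera call takes 0.05 s, during which the arm holds its last target. There are 200 camera calls.

### The job

The finger oximeter is due for disinfecting: press the thumb latch on the front of the small UV steriliser so that its sprung lid pops fully open, then gently lay the oximeter on the middle of the wire grid inside, flat and with its display up. Press the lid back down until the latch snaps and keeps it shut, and leave the glucose meter, the timer and the specimen cup where they are.

Things in the scene. Friction and masses are not known exactly. Their poses are not given: they have to be found in the camera images.
- steriliser: white bench-top UV box, fixed, 74 mm high when shut, 150 wide (own y). Origin on the worktop under the chamber's centre; own +x to the back (hinge), -x to the front (latch), +z up. Chamber open on top, inside x -51..51, y -66..66 mm; walls 8 thick, rim 48 above the worktop. In front, x -60 to -119, a grey deck 32 high with the latch paddle in a dark well in its middle
- grid (a point): centre of the wire grid on the chamber's floor, on its upper face, 12 mm above the worktop and 36 mm below the rim; axes as the steriliser's
- lid (a joint): lid hinge, rad: about 0 shut and latched, grows as the lid rises, 1.75 fully open (leaning 10 degrees backwards), -0.03 pushed right down. A spring and damper raise it in about 1 s once the latch lets go and hold it open (2 N at the front edge); unless latched it always rises again. Shutting needs up to about 5 N at the front edge over the last 9 mm, until the hook snaps over
- lid_hinge (a point): middle of the lid's hinge line, 64 mm behind the chamber's centre, 50 mm above the worktop; the line runs along the steriliser's y. Axes turn with the lid and equal the steriliser's when it is shut
- lid_edge (a point): middle of the lid's free front edge, on its outer (upper) face: in the lid's axes 124 mm in front of (-x) and 24 mm above (+z) the hinge line. The lid is a smooth flat white cover 124 (x) x 150 (y) x 22 mm without handle, with a dark window on its outer face, a plane 24 mm from the hinge line. A steel striker bar sticks out 6 mm at the middle of its front, 19 mm under the outer face
- latch (a joint): thumb latch rocker, rad: 0 at rest, grows as its paddle is pressed down, stop at 0.27; sprung back to 0. Its steel hook lets the lid go at 0.13 (paddle down 4 mm); the paddle needs about 1 N to start and 2 N at the stop (8 mm down)
- paddle (a point): centre of the top of the ribbed white thumb paddle, 40 mm above the worktop at rest, 94 mm in front of the chamber's centre; 28 (x) x 40 (y) mm, pressed straight down. A steel hook rises 8 mm behind the paddle's rear edge to 70 mm above the worktop and swings 7 mm towards the paddle as it is pressed
- oximeter_center (a point): centre (half-way up) of the finger oximeter, a loose small rounded finger clip with a white upper and a coloured lower shell and a dark display on top: 58 long (own x) x 32 wide (own y) x 31 high (own z), mm, about 50 g; take it across its 32 mm width. It lies on the worktop with the display up (+z)
- glucose_meter_center (a point): centre of the glucose meter, a loose flat white hand-held meter with one button and a screen, 93 (own x) x 52 x 20 mm, not to be moved
- lab_timer_center (a point): centre of the clip timer, a loose flat white block with a screen and three keys, 58 (own x) x 66 x 17 mm, not to be moved
- specimen_cup_center (a point): centre (half-way up) of the clear specimen cup with screw lid, 62 mm across and 72 mm high, standing loose, not to be moved
There are look-alikes about, which are no part of the job. What is shaped like the part that bears oximeter_center but blue is not meant.

How it is judged:
By the outcome, as a careful person would: the job done as asked, in the order asked, and still so for the second after the job is handed in, with the robot touching nothing.
It also fails if it takes over 72 s, if anything falls off the work surface, if the arm or the gripper's body presses on something with over 40 N, if the wrist force passes 120 N, or if a joint passes its speed limit or range.

## Working session

There is one attempt and no reset: what is moved stays moved. The work goes in short steps, Python scripts to look and compute and a tool call to move; the robot and the scene stay as the last step left them, time stands still between calls to the robot, and variables do not carry over. Pictures are saved under pics/ and viewed, at most 10 in all, crops included, and the job is handed in when it is done.

Besides the shell and the picture viewer there is one more tool, called after "Request:" in YAML: its name, and indented under it one key for each argument. servo_tool: Moves the arm, as the interface text tells. Its arguments: {"type":"object","properties":{"motion":{"type":"array"},"newtons":{"type":"number"}},"required":["motion"]}

```bash
mkdir -p pics; cat > h.py <<'E'
import numpy as np, cv2
from cell import manip
def shot(name):
    c=manip.camera(name); return c
def save(c,f,box=None,s=1):
    im=c["frame"][:,:,::-1]
    if box: im=im[box[1]:box[3],box[0]:box[2]]
    cv2.imwrite("pics/"+f,cv2.resize(im,None,fx=s,fy=s,interpolation=cv2.INTER_CUBIC))
def ray(c,u,v):
    f=c["frame"].shape[0]/2/np.tan(np.radians(c["vfov"])/2)
    T=np.array(c["cam_to_world"]); d=np.array([(u-c["cx"])/f,(v-c["cy"])/f,1.])
    return T[:3,3],T[:3,:3]@d
def onz(c,u,v,z):
    o,d=ray(c,u,v); return o+d*(z-o[2])/d[2]
def cloud(c):
    h,w=c["range_z"].shape; u,v=np.meshgrid(np.arange(w),np.arange(h))
    f=h/2/np.tan(np.radians(c["vfov"])/2); r=c["range_z"]
    P=np.stack([(u-c["cx"])/f*r,(v-c["cy"])/f*r,r],-1); T=np.array(c["cam_to_world"])
    return P@T[:3,:3].T+T[:3,3]
E
python3 - <<'E'
from h import *
for n in("top","scene"):
    c=shot(n); save(c,n+"0.png",s=1.5); print(n,c["vfov"],np.round(c["cam_to_world"],3).tolist())
s=manip.read_state(); print(s)
E
```

```text
top 56.12849997241731 [[0.01, -0.997, 0.08, 445.674], [-1.0, -0.01, -0.003, 8.591], [0.003, -0.08, -0.997, 929.531], [0.0, 0.0, 0.0, 1.0]]
scene 55.52213974893016 [[-0.831, -0.255, 0.495, 84.93], [-0.557, 0.399, -0.729, 642.948], [-0.011, -0.881, -0.473, 484.659], [0.0, 0.0, 0.0, 1.0]]
{'clock': 0.1, 'joints': array([-1.25958730e+00,  3.00422483e-01,  1.52148692e+00,  2.80708291e-06,
        1.32071668e+00, -6.66265706e-02]), 'qd': array([ 0.00199882, -0.00019141, -0.00167623,  0.0015743 ,  0.00151228,
        0.00172245]), 'effort': array([ 4.04448219e-03, -5.32638717e+01, -3.53284979e+01,  7.10049109e-02,
        2.34556070e-02, -5.60051922e-05]), 'eef_pos': array([ 202.81491902, -510.99529994,  204.9528348 ]), 'eef_rot': array([-3.14056169e+00, -7.15161466e-05,  3.77834868e-01]), 'wrist_force': array([-0.04415941, -0.0909592 , -0.11331032]), 'moment': array([-0.04910274, -0.06117825, -0.05692044]), 'finger_force': 0.0, 'finger_gap': 94.16767230062763}
```

View pics/top0.png

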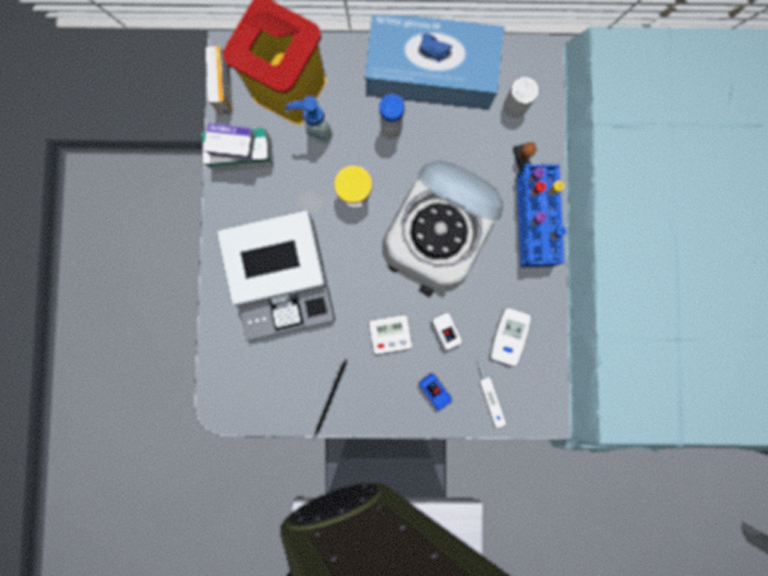

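View pics/scene0.png

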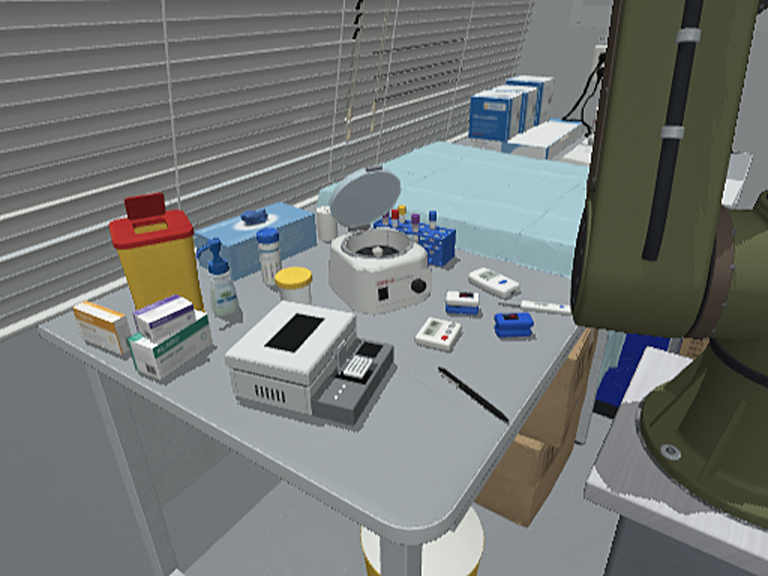

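Top view (in 1.5x pixels): steriliser lid at (271,258), deck and paddle at (287,315). The timer is at (390,334), the glucose meter at (511,336) and the cup at (353,184). There are two oximeter shapes: one with a white upper at (447,331), and one all blue at (435,391). The white one fits, because blue is excluded. I'll confirm it in a crop and measure.

```bash
cat > m.py <<'E'
from h import *
c=shot("top"); P=cloud(c); z=P[...,2]; im=c["frame"].astype(int); hsv=cv2.cvtColor(c["frame"],cv2.COLOR_RGB2HSV)
def rect(m,name,roi):
    k=np.zeros(m.shape,bool);k[roi[1]:roi[3],roi[0]:roi[2]]=1
    m=m&k; n,l,st,_=cv2.connectedComponentsWithStats(m.astype(np.uint8)); i=1+np.argmax(st[1:,4]); m=l==i
    p=P[m]; 
    r=cv2.minAreaRect(p[:,:2].astype(np.float32)); print(name,m.sum(),"c",np.round(r[0],1),"size",np.round(r[1],1),"ang",round(r[2],1),"zmed",round(float(np.median(p[:,2])),1),"zmax",round(float(np.percentile(p[:,2],98)),1))
    return m
white=(hsv[...,1]<40)&(hsv[...,2]>190)
rect(z>10,"oxi z>10",(283,203,313,240)); rect(z>22,"oxi z>22",(283,203,313,240))
rect(z>62,"lid",(135,130,220,210))
rect(z>8,"timer",(243,205,278,240)); rect(z>8,"meter",(322,200,358,248)); rect(z>65,"cup",(215,105,255,140))
rect(z>20,"steril all",(135,130,235,235))
rect((z>34)&(z<50)&white,"paddle",(175,195,208,222))
rect(z>8,"blue",(275,244,305,277))
o,d=ray(c,0,0);print(np.round(z[180:186,170:176].mean(),1), np.round(z[260:270,180:190].mean(),1))
save(c,"ox1.png",(235,190,365,285),5)
E
python3 m.py
```

```text
oxi z>10 291 c [428.4 -56.6] size [ 60.2 120.8] ang 11.7 zmed 29.6 zmax 32.7
oxi z>22 290 c [428.4 -56.6] size [ 60.2 120.8] ang 11.7 zmed 29.6 zmax 32.7
lid 3264 c [545.7 140.4] size [286.7 165.1] ang 82.7 zmed 73.6 zmax 76.9
timer 590 c [430.2  -2.5] size [58.  65.2] ang 10.0 zmed 14.2 zmax 17.9
meter 717 c [ 452.7 -116. ] size [236.7  91.9] ang 74.7 zmed 16.9 zmax 20.9
cup 498 c [574.9  34.3] size [263.   60.1] ang 15.0 zmed 71.3 zmax 74.7
steril all 4696 c [522.5 144.6] size [212.9 228.5] ang 13.5 zmed 72.6 zmax 76.7
paddle 169 c [462.4 170.2] size [29.4 38.5] ang 14.8 zmed 39.3 zmax 42.5
blue 303 c [381.4 -45.7] size [167.8  31.7] ang 36.2 zmed 29.6 zmax 32.8
73.3 8.9
```

View pics/ox1.png

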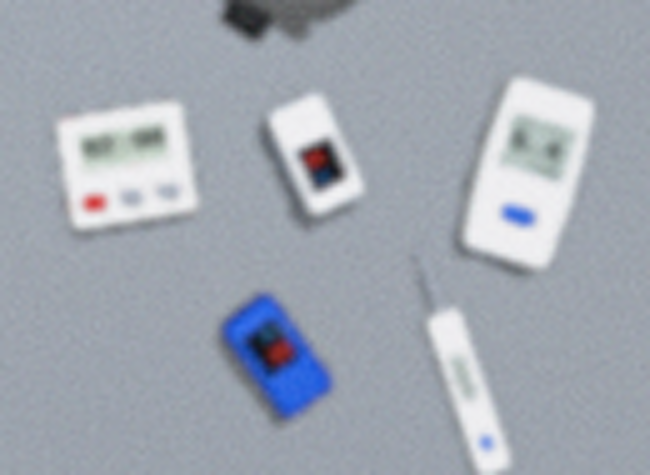

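The crop shows the white-topped clip at crop (314,155), which is the one meant. The blue twin is at (277,355), the timer at (127,167) and the meter at (528,172). Depth has outliers, so I'll refine by casting mask pixels onto planes at known heights.

```bash
cat > m2.py <<'E'
from h import *
def fit(c,m,zp,roi,name,dz=0):
    k=np.zeros(m.shape,np.uint8);x0,y0,x1,y1=roi;k[y0:y1,x0:x1]=m[y0:y1,x0:x1]
    cs,_=cv2.findContours(k,cv2.RETR_EXTERNAL,cv2.CHAIN_APPROX_NONE); ct=max(cs,key=cv2.contourArea)
    f=np.zeros_like(k);cv2.drawContours(f,[ct],-1,1,-1); vv,uu=np.nonzero(f)
    p=np.array([onz(c,u,v,zp)[:2] for u,v in zip(uu,vv)],np.float32)
    r=cv2.minAreaRect(p); zs=cloud(c)[f>0][:,2]
    print(name,"rect",np.round(r[0],1),np.round(r[1],1),round(r[2],1),"mean",p.mean(0).round(1),"zmed",round(float(np.median(zs)),1)); return r
if __name__=="__main__":
    c=shot("top"); hsv=cv2.cvtColor(c["frame"],cv2.COLOR_RGB2HSV)
    W=(hsv[...,2]>195)&(hsv[...,1]<40); 
    fit(c,W,29,(283,203,313,240),"oxi"); fit(c,W,74,(135,130,220,207),"lid")
    fit(c,W,17,(243,205,278,240),"timer"); fit(c,W,20,(322,200,358,248),"meter")
    fit(c,W,40,(178,200,203,222),"paddle")
    fit(c,(hsv[...,1]>120)&(hsv[...,0]>20)&(hsv[...,0]<35),72,(215,105,255,140),"cup")
    fit(c,(hsv[...,1]>120)&(hsv[...,0]>100),29,(275,244,305,277),"blue")
    z=cloud(c)[...,2]; print("table z",np.median(z[240:260,170:200]))
E
python3 m2.py
```

```text
oxi rect [439.4 -96.2] [56.2 30.3] 25.2 mean [439.  -96.4] zmed 29.6
lid rect [553.9 192.8] [122.2 148.6] 13.6 mean [553.6 192.7] zmed 73.7
timer rect [432.3  -1.4] [56.6 65.1] 9.9 mean [432.4  -2.1] zmed 14.1
meter rect [ 430.2 -204.9] [49.  89.3] 71.2 mean [ 429.9 -204.6] zmed 17.1
paddle rect [461.9 170.4] [28.8 37.5] 14.6 mean [461.1 169.9] zmed 39.0
cup rect [673.3  61.5] [56.8 58.2] 0.6 mean [673.   61.4] zmed 71.5
blue rect [338.6 -76.2] [56.2 30.6] 37.0 mean [338.6 -76.3] zmed 29.5
table z -0.562831959821608
```

Steriliser centre is about (552.2, 192.4) with yaw 13.7°, which the lid and paddle fits agree on. The oximeter is at (439.3, -96.3) with its long axis at 25°. First I'll go to the paddle with the fingers closed.

Request:
servo_tool:
  motion:
    - [[0.12, 0.35, 0, 0, 0, -0.022, 1], [0.24, 0.7, 0, 0, 0, -0.044, 1], [0.24, 0.7, 0, 0, 0, -0.044, 1], [0.24, 0.7, 0, 0, 0, -0.044, 1], [0.24, 0.7, 0, 0, 0, -0.044, 1], [0.24, 0.7, 0, 0, 0, -0.044, 1], [0.24, 0.7, 0, 0, 0, -0.044, 1], [0.24, 0.7, 0, 0, 0, -0.044, 1], [0.24, 0.7, 0, 0, 0, -0.044, 1], [0.24, 0.7, 0, 0, 0, -0.044, 1]]

```text
clock: 1.2
eef_pos: [322.9, -161.3, 205.5]
eef_rot: [3.141, -0.0, 0.241]
wrist_force: [-0.4, 0.0, -1.1]
finger_gap: 17.6
finger_force: 0.0
```

```bash
python3 - <<'E'
from h import *
c=shot("top"); P=cloud(c); P=P[:175,100:280].reshape(-1,3)
C=np.array([552.2,192.4]);a=np.radians(13.7);R=np.array([[np.cos(a),np.sin(a)],[-np.sin(a),np.cos(a)]])
q=(P[:,:2]-C)@R.T
for x0 in range(70,260,20):
  row=[]
  for y0 in range(-140,141,40):
    m=(abs(q[:,0]-x0-10)<10)&(abs(q[:,1]-y0)<20); row.append(int(np.percentile(P[m,2],95)) if m.sum()>8 else -1)
  print(x0,row)
s=manip.read_state();print(s["eef_pos"],s["eef_rot"],s["clock"])
E
```

```text
70 [74, 1, 1, 1, 1, 1, 2, -1]
90 [73, 1, 2, 2, 2, 1, 1, -1]
110 [74, 2, 2, 1, 2, 2, 2, -1]
130 [2, 1, 1, 2, 2, 1, 1, -1]
150 [1, 2, 1, 58, 73, 1, 1, -1]
170 [52, 27, 2, 86, 87, 86, 2, -1]
190 [132, 131, 2, 86, 88, 88, 2, -1]
210 [131, 161, 157, 84, 88, 88, -1, -1]
230 [100, 161, 161, 2, -1, -1, -1, -1]
250 [160, 162, 161, 160, 1, 1, -1, -1]
[ 322.76771809 -161.68171072  205.44117012] [3.14150345e+00 7.83836134e-05 2.39544174e-01] 1.25
```

Request:
servo_tool:
  motion:
    - [[0.272, 0.662, 0, 0, 0, 0, 1], [0.272, 0.662, 0, 0, 0, 0, 1], [0.272, 0.662, 0, 0, 0, 0, 1], [0.272, 0.662, 0, 0, 0, 0, 1], [0.272, 0.662, 0, 0, 0, 0, 1], [0.272, 0.662, 0, 0, 0, 0, 1], [0.272, 0.662, -0.14, 0, 0, 0, 1], [0.272, 0.662, -0.3, 0, 0, 0, 1], [0.272, 0.662, -0.3, 0, 0, 0, 1], [0.272, 0.662, -0.3, 0, 0, 0, 1]]

```text
clock: 2.25
eef_pos: [457.2, 168.8, 51.0]
eef_rot: [3.141, 0.007, 0.239]
wrist_force: [-0.2, -0.4, 0.6]
finger_gap: 0.6
finger_force: 0.0
```

Request:
servo_tool:
  motion:
    - [[0, 0, 0, 0, 0, 0, 1], [0, 0, -0.01, 0, 0, 0, 1], [0, 0, -0.02, 0, 0, 0, 1], [0, 0, -0.03, 0, 0, 0, 1], [0, 0, -0.036, 0, 0, 0, 1], [0, 0, -0.042, 0, 0, 0, 1], [0, 0, -0.045, 0, 0, 0, 1], [0, 0, -0.045, 0, 0, 0, 1], [0, 0, -0.045, 0, 0, 0, 1]]

```text
clock: 3.15
eef_pos: [458.6, 169.6, 33.6]
eef_rot: [3.141, 0.001, 0.24]
wrist_force: [-8.8, -3.4, 14.5]
finger_gap: 0.3
finger_force: 8.1
```

```bash
python3 - <<'E'
from h import *
c=shot("scene"); save(c,"s1.png",(130,150,330,300),4); s=manip.read_state();print(s["eef_pos"],s["wrist_force"])
E
```

```text
[458.56512233 169.64710516  33.58453134] [-8.22691298 -3.80133637 14.10166507]
```

View pics/s1.png

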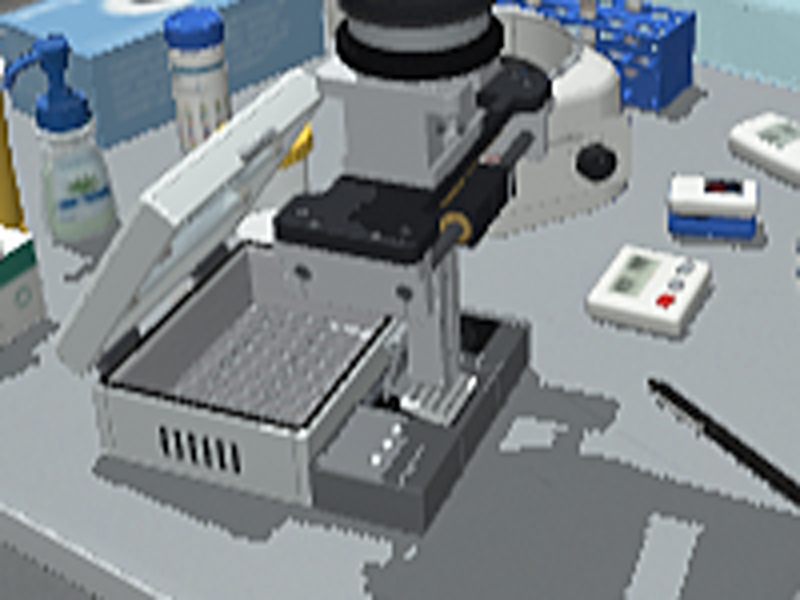

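The picture shows the lid risen about 50° at crop (250,150) and still moving, with its edge close to the gripper. I'll back off up and to the front.

Request:
servo_tool:
  motion:
    - [[0, 0, 0.02, 0, 0, 0, 1], [-0.04, -0.01, 0.06, 0, 0, 0, 1], [-0.12, -0.03, 0.12, 0, 0, 0, 1], [-0.16, -0.1, 0.2, 0, 0, 0, 0.7], [-0.16, -0.2, 0.24, 0, 0, 0, 0.45], [-0.12, -0.3, 0.24, 0, 0, 0.02, 0.45], [-0.08, -0.4, 0.24, 0, 0, 0.04, 0.45], [-0.04, -0.53, 0.24, 0, 0, 0.064, 0.45], [-0.04, -0.53, 0.24, 0, 0, 0.064, 0.45], [-0.04, -0.53, 0.24, 0, 0, 0.064, 0.45]]

```text
clock: 4.2
eef_pos: [439.7, -98.4, 153.2]
eef_rot: [3.141, -0.001, 0.437]
wrist_force: [0.4, -0.1, 0.2]
finger_gap: 50.9
finger_force: 0.0
```

```bash
python3 - <<'E'
from h import *
c=shot("scene"); save(c,"s2.png",(110,110,380,300),2.9); s=manip.read_state();print(s["eef_pos"],s["eef_rot"],s["finger_gap"],s["wrist_force"])
c=shot("top"); P=cloud(c).reshape(-1,3); 
C=np.array([552.2,192.4]);a=np.radians(13.7);R=np.array([[np.cos(a),np.sin(a)],[-np.sin(a),np.cos(a)]])
q=(P[:,:2]-C)@R.T
m=(abs(q[:,1])<60)&(q[:,0]>30)&(q[:,0]<140)&(P[:,2]>140)&(P[:,2]<190)
print(m.sum(),np.percentile(q[m,0],[5,50,95]),np.percentile(P[m,2],[5,50,98]))
from m2 import fit
hsv=cv2.cvtColor(c["frame"],cv2.COLOR_RGB2HSV);W=(hsv[...,2]>195)&(hsv[...,1]<40); fit(c,W,29,(283,203,313,240),"oxi")
E
```

```text
[439.05207226 -96.52657897 153.0055932 ] [ 3.14156583e+00 -1.39077307e-04  4.37645842e-01] 51.27340559368802 [0.76375639 0.41840655 0.83212077]
561 [ 85.57029235  94.49953352 105.15432037] [165.15495145 169.7585614  176.97344518]
oxi rect [474.8 -68.9] [2.5 0. ] -179.8 mean [474.8 -68.9] zmed -3.0
```

View pics/s2.png

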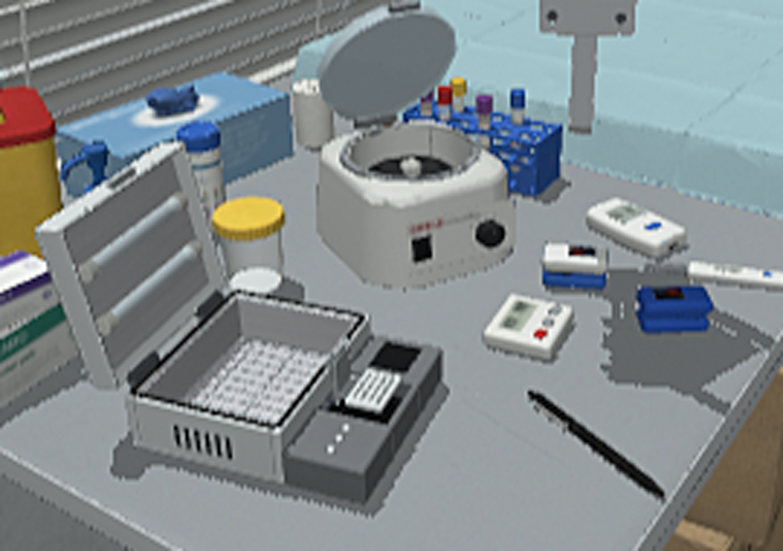

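The lid is fully open, and the gripper is over the oximeter with a 51 mm gap. Descending to grasp.

Request:
servo_tool:
  motion:
    - [[0, 0, -0.1, 0, 0, 0, 0.45], [0, 0, -0.2, 0, 0, 0, 0.45], [0, 0, -0.26, 0, 0, 0, 0.45], [0, 0, -0.285, 0, 0, 0, 0.45], [0, 0, -0.294, 0, 0, 0, 0.45], [0, 0, -0.294, 0, 0, 0, 0.45], [0, 0, -0.294, 0, 0, 0, 0.7], [0, 0, -0.294, 0, 0, 0, 0.75], [0, 0, -0.294, 0, 0, 0, 0.85], [0, 0, -0.294, 0, 0, 0, 0.9]]
  newtons: 10

```text
clock: 5.3
eef_pos: [439.3, -95.4, 6.7]
eef_rot: [3.141, -0.001, 0.441]
wrist_force: [-2.0, 0.8, 8.5]
finger_gap: 31.0
finger_force: 10.0
```

Request:
servo_tool:
  motion:
    - [[0, 0, 0, 0, 0, 0, 1], [0, 0, 0, 0, 0, 0, 1], [0, 0, 0.04, 0, 0, 0, 1], [0, 0, 0.1, 0, 0, 0, 1], [0, 0, 0.1, 0, 0, 0, 1]]
  newtons: 10

```text
clock: 5.8
eef_pos: [440.5, -95.7, 59.0]
eef_rot: [3.138, -0.004, 0.441]
wrist_force: [0.1, -0.0, -0.9]
finger_gap: 31.2
finger_force: 10.0
```

```bash
python3 - <<'E'
from h import *
c=shot("scene"); save(c,"s3.png",(220,110,380,260),4); s=manip.read_state();print(s["eef_pos"],s["eef_rot"],s["finger_gap"],s["wrist_force"])
E
```

```text
[439.71483821 -95.49543465  57.29449623] [ 3.13941203e+00 -2.44117041e-03  4.40511286e-01] 31.398478014545184 [-0.04486647  0.24376565 -0.60074208]
```

View pics/s3.png

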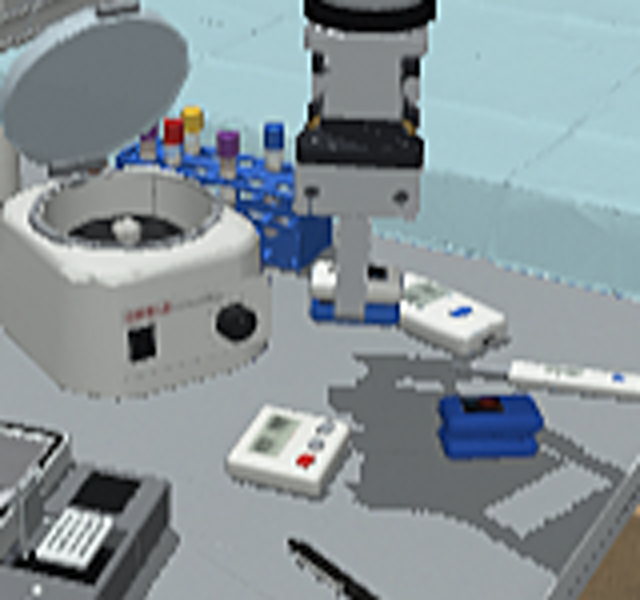

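The oximeter is held level, about 50 mm above the worktop. Carrying it to above the chamber, y first.

Request:
servo_tool:
  motion:
    - [[0, 0.04, 0.06, 0, 0, 0, 1], [0, 0.12, 0.13, 0, 0, -0.01, 1], [0, 0.22, 0.13, 0, 0, -0.02, 1], [0.03, 0.32, 0.13, 0, 0, -0.03, 1], [0.08, 0.41, 0.13, 0, 0, -0.04, 1], [0.14, 0.49, 0.13, 0, 0, -0.05, 1], [0.2, 0.55, 0.13, 0, 0, -0.064, 1], [0.227, 0.575, 0.13, 0, 0, -0.064, 1], [0.227, 0.575, 0.13, 0, 0, -0.064, 1], [0.227, 0.575, 0.13, 0, 0, -0.064, 1]]

```text
clock: 6.85
eef_pos: [551.7, 192.0, 119.5]
eef_rot: [3.141, 0.002, 0.24]
wrist_force: [0.5, -0.6, -0.6]
finger_gap: 31.3
finger_force: 10.0
```

```bash
python3 - <<'E'
from h import *
c=shot("scene"); save(c,"s4.png",(110,110,330,300),3); s=manip.read_state();print(s["eef_pos"],s["eef_rot"],s["finger_gap"],s["wrist_force"])
E
```

```text
[551.65117573 191.66877369 120.00796555] [3.14146977e+00 1.66395519e-03 2.39350584e-01] 31.023479869025905 [ 0.16634907 -1.05374602 -0.85838356]
```

View pics/s4.png

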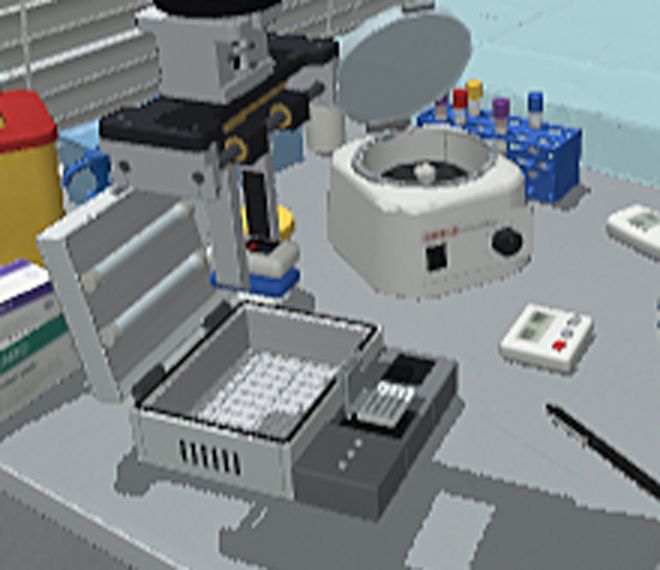

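The oximeter hangs level above the chamber with the lid clear behind it. Lowering.

Request:
servo_tool:
  motion:
    - [[0, 0, -0.06, 0, 0, 0, 1], [0, 0, -0.12, 0, 0, 0, 1], [0, 0, -0.16, 0, 0, 0, 1], [0, 0, -0.18, 0, 0, 0, 1], [0, 0, -0.19, 0, 0, 0, 1], [0, 0, -0.195, 0, 0, 0, 1], [0, 0, -0.199, 0, 0, 0, 1], [0, 0, -0.199, 0, 0, 0, 1], [0, 0, -0.199, 0, 0, 0, 1]]

```text
clock: 7.8
eef_pos: [552.6, 192.4, 22.0]
eef_rot: [-3.142, -0.001, 0.24]
wrist_force: [-0.1, 0.4, -1.0]
finger_gap: 31.1
finger_force: 10.0
```

Request:
servo_tool:
  motion:
    - [[0, 0, -0.002, 0, 0, 0, 1], [0, 0, -0.003, 0, 0, 0, 1], [0, 0, -0.004, 0, 0, 0, 1], [0, 0, -0.004, 0, 0, 0, 1], [0, 0, -0.004, 0, 0, 0, 1]]

```text
clock: 8.3
eef_pos: [552.4, 192.3, 19.4]
eef_rot: [-3.142, 0.0, 0.24]
wrist_force: [-0.1, -0.5, -0.8]
finger_gap: 30.9
finger_force: 10.0
```

Request:
servo_tool:
  motion:
    - [[0, 0, -0.001, 0, 0, 0, 1], [0, 0, -0.002, 0, 0, 0, 1], [0, 0, -0.002, 0, 0, 0, 1], [0, 0, -0.002, 0, 0, 0, 1]]

```text
clock: 8.7
eef_pos: [552.4, 192.3, 18.8]
eef_rot: [-3.142, -0.0, 0.24]
wrist_force: [-3.2, -0.3, 5.8]
finger_gap: 31.3
finger_force: 10.0
```

Contact made. Releasing and rising.

Request:
servo_tool:
  motion:
    - [[0, 0, 0, 0, 0, 0, 0.66], [0, 0, 0, 0, 0, 0, 0.62], [0, 0, 0, 0, 0, 0, 0.58], [0, 0, 0, 0, 0, 0, 0.5], [0, 0, 0, 0, 0, 0, 0.5], [0, 0, 0.03, 0, 0, 0, 0.5], [0, 0, 0.08, 0, 0, 0, 0.5], [0, 0, 0.16, 0, 0, 0, 0.5], [0, 0, 0.24, 0, 0, 0, 0.6], [0, 0, 0.34, 0, 0, 0, 0.8]]

```text
clock: 9.7
eef_pos: [551.6, 192.1, 190.3]
eef_rot: [3.142, 0.001, 0.24]
wrist_force: [0.2, 0.0, 1.0]
finger_gap: 34.7
finger_force: 0.0
```

Request:
servo_tool:
  motion:
    - [[0, 0, 0.053, 0, 0, 0, 1], [0.05, 0.012, 0.053, 0, 0, 0, 1], [0.14, 0.034, 0.053, 0, 0, 0, 1], [0.23, 0.056, 0.053, 0, 0, 0, 1], [0.291, 0.071, 0.053, 0, 0, 0, 1], [0.291, 0.071, 0.053, 0, 0, 0, 1], [0.291, 0.071, 0.053, 0, 0, 0, 1], [0.291, 0.071, 0.053, 0, 0, 0, 1]]

```text
clock: 10.5
eef_pos: [697.2, 227.7, 216.2]
eef_rot: [-3.142, -0.001, 0.24]
wrist_force: [0.1, -0.6, 0.5]
finger_gap: 0.3
finger_force: 0.0
```

```bash
python3 - <<'E'
from h import *
c=shot("top"); save(c,"t5.png",(110,70,270,230),3.7); s=manip.read_state();print(s["eef_pos"],s["eef_rot"],s["joints"])
a=np.radians(13.7)
for th in [1.75,1.6,1.4,1.2,1.0,.8,.6,.4,.2,.08,0,-.03]:
    x=64-106*np.cos(th)+24*np.sin(th)+9; z=50+106*np.sin(th)+24*np.cos(th)
    print(th,round(x,1),round(552.2+x*np.cos(a),1),round(192.4+x*np.sin(a),1),round(z,1))
E
```

```text
[697.2131097  227.67605704 216.44904037] [-3.14159011e+00 -1.21067241e-03  2.39640473e-01] [ 2.65723173e-01  7.37996694e-01  8.48558904e-01 -2.90402865e-05
  1.55382673e+00  1.59687950e+00]
1.75 115.5 664.4 219.8 150.0
1.6 100.1 649.4 216.1 155.3
1.4 78.6 628.6 211.0 158.5
1.2 57.0 607.5 205.9 157.5
1.0 35.9 587.1 200.9 152.2
0.8 16.4 568.1 196.3 142.8
0.6 -0.9 551.3 192.2 129.7
0.4 -15.3 537.3 188.8 113.4
0.2 -26.1 526.8 186.2 94.6
0.08 -30.7 522.3 185.1 82.4
0 -33.0 520.1 184.6 74.0
-0.03 -33.7 519.5 184.4 70.8
```

View pics/t5.png

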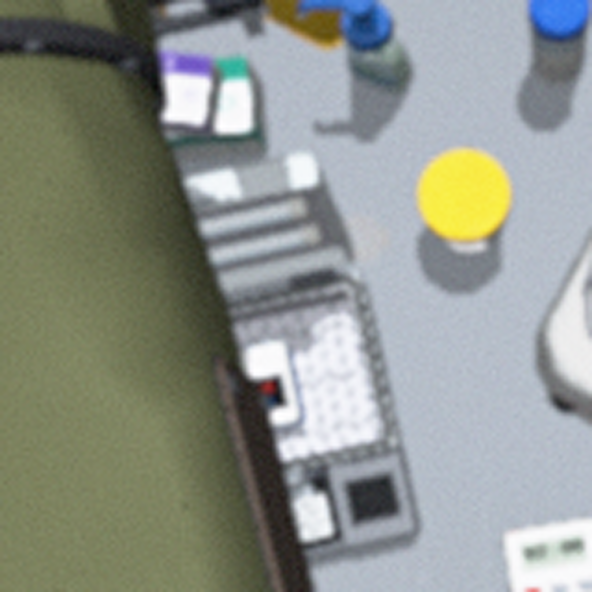

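The visible half shows the oximeter on the grid with its display up, at crop (270,385), and the cup untouched. Now I'll bring the closed fingers down behind the lid and push it forward.

Request:
servo_tool:
  motion:
    - [[0, 0, -0.06, 0, 0, 0, 1], [0, 0, -0.13, 0, 0, 0, 1], [-0.03, -0.007, -0.13, 0, 0, 0, 1], [-0.05, -0.012, -0.13, 0, 0, 0, 1], [-0.067, -0.016, -0.13, 0, 0, 0, 1], [-0.082, -0.02, -0.124, 0, 0, 0, 1], [-0.097, -0.023, -0.119, 0, 0, 0, 1], [-0.118, -0.028, -0.115, 0, 0, 0, 1], [-0.139, -0.034, -0.113, 0, 0, 0, 1]]

```text
clock: 11.45
eef_pos: [628.0, 210.8, 159.7]
eef_rot: [-3.141, -0.002, 0.24]
wrist_force: [2.0, 2.5, 0.6]
finger_gap: 0.3
finger_force: 1.1
```

```bash
python3 - <<'E'
from h import *
c=shot("scene"); save(c,"s6.png",(100,80,330,300),2.7); s=manip.read_state();print(s["eef_pos"],s["eef_rot"],s["wrist_force"])
E
```

```text
[627.00396405 210.61485651 159.86090157] [-3.14142719e+00 -1.48270719e-03  2.39777473e-01] [-0.5782194  -0.56378457  0.3966414 ]
```

View pics/s6.png

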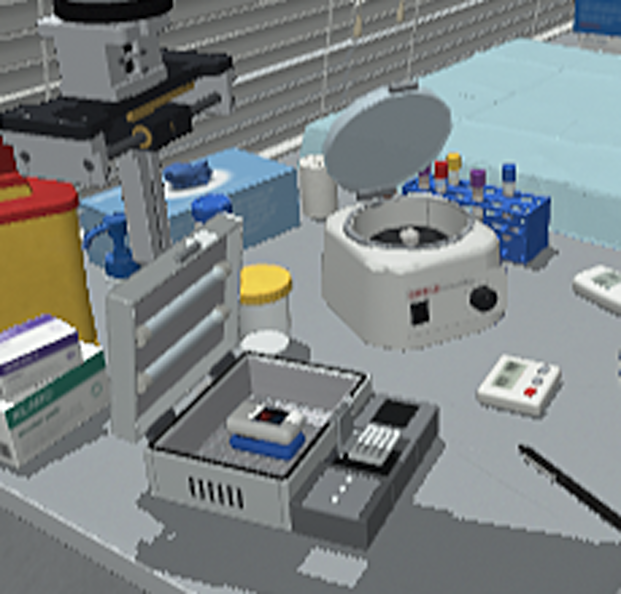

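The oximeter lies flat and centred in the chamber at picture (268,428), display up, and the lid is moving forward. Continuing along its arc.

Request:
servo_tool:
  motion:
    - [[-0.021, -0.005, 0, 0, 0, 0, 1], [-0.042, -0.01, -0.002, 0, 0, 0, 1], [-0.062, -0.015, -0.006, 0, 0, 0, 1], [-0.083, -0.02, -0.012, 0, 0, 0, 1], [-0.102, -0.025, -0.021, 0, 0, 0, 1], [-0.121, -0.029, -0.031, 0, 0, 0, 1], [-0.138, -0.033, -0.043, 0, 0, 0, 1], [-0.154, -0.037, -0.057, 0, 0, 0, 1], [-0.169, -0.041, -0.073, 0, 0, 0, 1], [-0.182, -0.044, -0.09, 0, 0, 0, 1]]

```text
clock: 12.5
eef_pos: [537.2, 188.8, 114.0]
eef_rot: [-3.142, -0.001, 0.24]
wrist_force: [-0.3, -0.2, 3.4]
finger_gap: 1.0
finger_force: 1.5
```

Request:
servo_tool:
  motion:
    - [[-0.011, -0.003, -0.018, 0, 0, 0, 1], [-0.033, -0.008, -0.035, 0, 0, 0, 1], [-0.05, -0.012, -0.056, 0, 0, 0, 1], [-0.054, -0.013, -0.067, 0, 0, 0, 1], [-0.056, -0.013, -0.073, 0, 0, 0, 1], [-0.056, -0.013, -0.077, 0, 0, 0, 1], [-0.056, -0.013, -0.08, 0, 0, 0, 1], [-0.056, -0.013, -0.08, 0, 0, 0, 1]]

```text
clock: 13.3
eef_pos: [509.4, 182.3, 73.3]
eef_rot: [3.142, 0.0, 0.24]
wrist_force: [-1.6, -1.0, 2.9]
finger_gap: 0.6
finger_force: 1.3
```

Request:
servo_tool:
  motion:
    - [[0, 0, -0.003, 0, 0, 0, 1], [0, 0, -0.006, 0, 0, 0, 1], [0, 0, -0.008, 0, 0, 0, 1], [0, 0, -0.008, 0, 0, 0, 1], [0, 0, -0.008, 0, 0, 0, 1]]

```text
clock: 13.8
eef_pos: [509.4, 182.3, 70.2]
eef_rot: [-3.142, -0.0, 0.24]
wrist_force: [-7.1, -3.1, 12.6]
finger_gap: 0.6
finger_force: 6.4
```

Pressed right down with 12.6 N. Lifting slowly, then retreating to check the latch.

Request:
servo_tool:
  motion:
    - [[0, 0, 0.01, 0, 0, 0, 1], [0, 0, 0.04, 0, 0, 0, 1], [0, 0, 0.14, 0, 0, 0, 1], [0, -0.1, 0.24, 0, 0, 0, 1], [-0.05, -0.2, 0.26, 0, 0, 0, 1], [-0.12, -0.3, 0.26, 0, 0, 0, 1], [-0.2, -0.4, 0.26, 0, 0, 0, 1], [-0.24, -0.5, 0.26, 0, 0, 0, 1], [-0.24, -0.56, 0.26, 0, 0, 0, 1], [-0.24, -0.56, 0.26, 0, 0, 0, 1]]

```text
clock: 14.8
eef_pos: [388.3, -100.0, 199.8]
eef_rot: [3.141, -0.001, 0.238]
wrist_force: [0.0, 0.7, -0.6]
finger_gap: 0.8
finger_force: 0.0
```

```bash
python3 m2.py 2>&1; python3 - <<'E'
from h import *
c=shot("scene"); save(c,"s7.png",(100,120,400,300),2.6); s=manip.read_state();print(s["eef_pos"],s["wrist_force"],s["clock"])
E
```

```text
Traceback (most recent call last):
  File "m2.py", line 12, in <module>
    fit(c,W,29,(283,203,313,240),"oxi"); fit(c,W,74,(135,130,220,207),"lid")
    ~~~^^^^^^^^^^^^^^^^^^^^^^^^^^^^^^^^
  File "m2.py", line 4, in fit
    cs,_=cv2.findContours(k,cv2.RETR_EXTERNAL,cv2.CHAIN_APPROX_NONE); ct=max(cs,key=cv2.contourArea)
                                                                         ~~~^^^^^^^^^^^^^^^^^^^^^^^^
ValueError: max() iterable argument is empty
[ 388.68936377 -100.05026311  199.68260678] [-0.09149786  0.66261674  0.33073434] 14.9
```

View pics/s7.png

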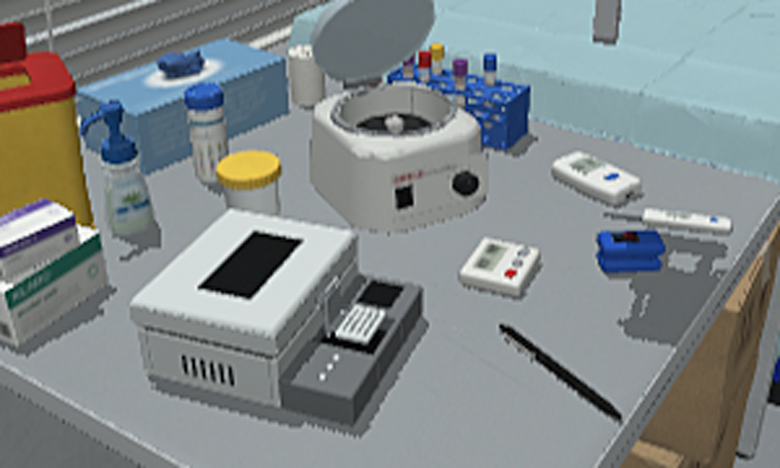

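The lid is shut and the latch has held it for about a second since release. The timer, meter, cup and blue twin all look unmoved, and the arm is clear. Handing in.

```bash
python3 -c "
from cell import manip
print(manip.sign_off())"
```

```text
the job is handed in; nothing more can be done
None
```

The oximeter lies flat, display up, in the middle of the grid, the lid is shut and latched over it, and the glucose meter, timer and specimen cup look unmoved; I handed the job in at about 15 s of the 72 s allowed.

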